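# Dose hazelnuts from a drop cup

## Task

Take the steel drop cup out of its leaning cradle by the black grip block, keeping it mouth-up so that no nut spills, and hold it upright over the middle of the round metal dish with its release tab above the stop post. Press the tab gently down on the post until the bottom flap swings wide open and all three hazelnuts have dropped into the dish, without leaning hard on the post once the tab has reached the end of its travel; the post's height is set differently each time and must be felt. Then lift off so that the flap shuts, put the empty cup back fully home in its cradle and let go, leaving the dish and the things lying around where they are.

Things in the scene. Friction and masses are not known exactly. Their poses are not given: they have to be found in the camera images.
- cup_grip (a point): Centre of the drop cup's black grip block, 32 (x) x 16 (y) x 36 (z) mm; grasp it across the 16 mm. On the cup's axis, 132 mm above its lower rim. Axes are the cup's: z along its axis, out of its open top; release tab on the +y side. Below the block is an arch 12 mm wide in y, crossbar 64 mm long in x. The cup starts in its cradle leaning 35 degrees from vertical.
- cup_outlet (a point): Centre of the drop cup's lower rim, where nuts fall out; axes as cup_grip. The cup (about 0.26 kg) is a square steel chute, 60 (x) x 56 (y) mm outside, 3 mm walls, 88 mm tall, open top and bottom; 48 mm above this rim a flap closes it and carries the nuts; below the flap is an open skirt.
- flap (a joint): Opening of the cup's bottom flap in rad: 0 shut, 1.1 fully open against a hard stop. A spring shuts it. Nuts start to pass at about 0.4; 'wide open' is beyond 0.8. The flap and the release tab are the two arms of one lever: pushing the tab up relative to the cup (by lowering the cup on the post) swings the flap down.
- cup_tab (a point): Point on the release tab where the post should meet it, 30 mm out (level) from the hinge, which runs along the cup's x at y = +32, z = +48 mm from cup_outlet. The tab is a plate 22 mm wide, 42 long, 3 thick, shut pointing out to +y and 30 degrees down. Here it takes about 3 N to start and 6 to 9 N when fully open, over some 36 mm of travel.
- cradle: Aluminium cradle fixed on the worktop, base 120 x 80 x 8 mm; origin at the worktop under its pocket, z up; its -x side faces the robot at yaw 0. It carries a pocket that leans 35 degrees from vertical towards its -x side.
- cradle_seat (a point): Centre of the pocket's floor, 40 mm above the worktop; z is the pocket's axis, leaning 35 degrees to the robot side. Cup home: cup_outlet within 5 mm of it, axes equal. 4 mm clearance on each y side of the cup, 6 mm in x in all; side walls and far lip 14 mm high, back plate on the robot (-x) side, on which the cup leans, 68 mm high.
- dosing_board: White plastic board, 150 (x) x 190 (y) x 10 mm, fixed on the worktop, z up; origin at worktop level under the place of the dish. The stop post stands on its +y side. Hold the cup upright over the dish, its x and y axes along the board's, and the tab is right above the post.
- post_foot (a point): Axis of the stop post at worktop level, 62 mm to the +y side of the board's origin. An aluminium tube 24 mm in diameter up to 84 mm; out of it a rigid steel rod 14 mm in diameter with a rounded top, set anywhere from 116 to 141 mm above the worktop (not measured). Cup upright: rod meets tab with cup_outlet about 29 mm below the rod's top; flap fully open at about 65 mm below.
- dish_centre (a point): Middle of the loose round aluminium dish (0.3 kg), half-way up. The dish is 92 mm across its rim, 72 mm at its foot, 28 mm tall, walls 3 mm; it stands on the dosing board, rim 38 mm above the worktop.
- nut_1: One of three loose round hazelnuts, 18 mm in diameter, 11 g; origin at its centre. All three start inside the cup on the flap.
- nut_2: One of three loose round hazelnuts, 18 mm in diameter, 11 g; origin at its centre. All three start inside the cup on the flap.
- nut_3: One of three loose round hazelnuts, 18 mm in diameter, 11 g; origin at its centre. All three start inside the cup on the flap.
- stamp: Bystander: turned wooden stamp, 38 x 38 x 55 mm, upright on the worktop; origin under its middle.
- nozzle: Bystander: steel piping nozzle, a cone 26 mm wide and 32 mm tall, upright on the worktop; origin under its middle.
- sweet_pack: Bystander: clear pack with a green sweet, 65 x 61 x 35 mm; origin under its middle.

How it is judged:
On the way, in this order (a step that is already met when the one before it is completed fails the run):
1. the cup is held upright over the middle of the dish, flap still shut (horizontal distance between cup_outlet and dish_centre below 0.02 m and angle between cup_grip's own z axis and vertical below 0.2 rad and value of joint flap below 0.15 rad and z of cup_outlet in the frame of dish_centre above 0.03 m), for 0.1 s.
2. over the dish the tab, pressed on the post, holds the flap wide open (horizontal distance between cup_outlet and dish_centre below 0.02 m and angle between cup_grip's own z axis and vertical below 0.2 rad and value of joint flap above 0.8 rad and contact force between cup and dosing_board above 1 N), for 0.2 s.
At the end, for the whole second after the job is handed in: All three nuts lie in the dish (centres within 45 mm of its centre); the cup stands at rest in its cradle, outlet within 12 mm of the seat and axis within 0.15 rad of the pocket's, its flap shut (under 0.1 rad) (distance between each of nut_1, nut_2, nut_3 and dish_centre below 0.045 m and distance between cup_outlet and cradle_seat below 0.012 m and angle between the z axis of cup_grip and the z axis of cradle_seat, either way round below 0.15 rad and value of joint flap below 0.1 rad and linear speed of cup below 0.02 m/s and angular speed of cup below 0.2 rad/s); the robot touches nothing.
It fails at once if the stop post pressed with more than 30 N (contact force between cup and dosing_board above 30 N).
It fails at once if the cup tipped more than 60 degrees from upright (angle between cup_grip's own z axis and vertical above 1.05 rad).
It fails at once if a nut spilled on the worktop (height (world z) of any of nut_1, nut_2, nut_3 below 0.014 m).
It fails at once if the dish shoved more than 20 mm (distance of dish_centre from where it was at the start of the episode above 0.02 m).
It fails at once if a bystander moved more than 20 mm (distance of any of stamp, nozzle, sweet_pack from where it was at the start of the episode above 0.02 m).
It also fails if it takes over 67 s, if anything falls off the work surface, if the arm or the gripper's body presses on something with over 40 N, if the wrist force passes 120 N, or if a joint passes its speed limit or range.

## Robot

A 6-joint arm with a two-finger parallel gripper is mounted at the origin on a cart in front of the work surface, level with it; the furniture and walls round the work are solid. World frame = base frame: x ahead of the robot, y to its left, z up, the work surface at z = 0. Lengths are in m, angles in rad, forces in N, time in s.
With the tool pointing down it reaches from about 0.35 to 0.975 m from the base axis. Payload 4.9 kg.
Tool frame: the origin (TCP) lies on the mounting face of the last link; the fingertips stand 173 mm ahead of it and the grasp point (between the pads) lies 155 mm ahead of it; z points along the fingers, y is the direction in which the jaws open and shut (so a half turn about z gives the same grasp; the last joint's range is limited). The gripper opens to 85 mm and grips with 20 to 120 N. Pads are 22 mm wide; open, the fingers measure 114 mm over their backs; the gripper's body (76 mm by 85 mm) begins 54 mm behind the grasp point. The pads swing forward as they close: fully open they stand 13 mm farther back than shut.
Start: joints at [1.058, 0.053, 1.613, -0, 1.476, -0.119], TCP at [0.24, 0.577, 0.405] pointing down, gripper open.
Joint ranges: [-3.01, 3.01], [-1.01, 2.22], [0.06, 2.58], [-1.02, 4.17], [0.09, 2.62], [-3.14, 3.14]. Speed limits (rad/s): [2.57, 2.57, 3.14, 3.14, 3.14, 3.14].

## Interface

Orientations are given as a unit quaternion [w, x, y, z].
In Python, from plant import manip gives the robot as it stands.
- The arm moves only by the tool play_rows, never from a script. Its argument "increments" is a list of rows, each an object with "offset": the shift along the tool's x, y, z in mm, a list of three; "twist": the turn about the tool's z in rad; "grip": the opening, from 0 (shut) to 1 (fully open). In form: [{"offset": [dx, dy, dz], "twist": twist, "grip": grip}, ...]. A call has 1 to 5 rows; each row is the pose to reach, as a shift and turn from the pose commanded when the call began, along the tool's axes at that moment; what a row does not reach only later rows make up. A row lasts 1/12 s, in which the tool goes at most 41.7 mm and 7.16 degrees, less where a joint would pass 70% of its speed; a pose out of reach is approached as far as the arm can. A call with a gripper value outside its range is refused whole. The fingers move at their own pace and stop on an object; the grip force is fixed at half the most. Time passes only in rows, so rows that repeat a pose let the fingers close. It gives the time, the measured TCP pose, the force and the opening at its end, in the units of the state.
- manip.state(): the state, without advancing time (a new reading comes with each control period).
- manip.grab_frame(name): name is "side" or "top"; returns the picture (480x640x3 uint8, blue, green, red); there is no depth.
- manip.get_calibration(name): a dict with "fx", "fy", "cx", "cy" (pixels), "T" (4x4, takes a point from camera to world coordinates). Camera axes: x right, y down, z forward; pixel columns grow to the right and rows downward; lengths in m; the calibration is good to about 2 mm. A picture is of the moment at which its call begins. get_calibration takes no time and is no camera call.
- manip.job_done(): hands the job in, once; it reports no verdict.
Trained networks look in the newest picture that a camera, given by its name, has taken for a name from the list of things; names that differ only in an ending like _2 or _b are one class to them, and where a whole thing is asked for, a point or a joint stands for the part that bears it (a point fixed in the world has none). Each returns a list of dicts, best first, with "p" (0 to 1); they miss things now and then, are a little off and sometimes report something else, mostly with a low value. They report only what shows in the picture. A call takes as long as a camera call.
- manip.boxes_of(query, camera): "xyz" ([x, y, z] in m, in the coordinates of the camera as it stood for that picture, good to about 4 mm: the middle of the surface that is visible of it).
- manip.tip_of(query, camera): "xyz" ([x, y, z] in m, in the coordinates of the camera as it stood for that picture, good to about 4 mm: a listed point, or the origin of a listed thing).
The state is a dict: "time": time; "joint_pos": joint angles; "joint_vel": joint speeds; "joint_efforts": joint torques, N m; "tool_pos": TCP position; "tool_rot": TCP orientation; "contact_force": force on the tool from outside, world axes, zero at the start; "ft_torque": the same for the moment, N m; "gripper_width": opening from 0.0 (shut) to 1.0 (fully open).
Only numpy, scipy, OpenCV 4.12 (cv2) and the standard library are available. Lean on these libraries where they do the work, as an engineer would, in place of code of your own. Each camera call takes 0.05 s, during which the arm holds its last target. There are 200 camera calls.

## Working session

There is one attempt and no reset: what is moved stays moved. The work goes in short steps, Python scripts to look and compute and a tool call to move; the robot and the scene stay as the last step left them, time stands still between calls to the robot, and variables do not carry over. Pictures are saved under pics/ and viewed, about 8 in all and at most 12, crops included, and the job is handed in when it is done.

Besides the shell and the picture viewer there is one more tool, called after "Request:" as name(argument=value, ...), one argument or row to a line, values as JSON. play_rows: Moves the arm, as the interface text tells. Its arguments: {"type":"object","properties":{"increments":{"type":"array"}},"required":["increments"]}

```bash
ls; mkdir -p pics; cat > h.py <<'E'
import numpy as np, cv2
from plant import manip
from scipy.spatial.transform import Rotation as R
def snap(c,f=None):
    im=manip.grab_frame(c)
    if f: cv2.imwrite('pics/'+f,im)
    return im
def w(c,p):
    T=np.array(manip.get_calibration(c)['T']); return (T@np.r_[p,1])[:3]
def tip(q,c,n=2,fn='tip_of'):
    r=getattr(manip,fn)(q,c)
    for d in r[:n]: print(q,c,fn,round(d['p'],2),np.round(w(c,d['xyz']),4))
E
python3 - <<'E'
from h import *
s=manip.state(); print(s)
for c in ['side','top']:
    snap(c,c+'0.png'); k=manip.get_calibration(c); print(c,k['fx'],k['cx'],k['cy'],np.round(k['T'],3).tolist())
    for q in ['cup_grip','cup_outlet','cup_tab','cradle','cradle_seat','dosing_board','post_foot','dish_centre','stamp','nozzle','sweet_pack']: tip(q,c,1)
E
```

```text
pics
{'time': 0.0, 'joint_pos': array([ 1.05802772e+00,  5.33458231e-02,  1.61427800e+00, -2.90075820e-07,
        1.47601631e+00, -1.19009670e-01]), 'joint_vel': array([ 0.00198512, -0.00042701, -0.00023318, -0.00020424,  0.00171929,
        0.00053364]), 'joint_efforts': array([ 2.11786071e-03, -3.93678725e+01, -3.70180321e+01,  6.84540169e-05,
        7.02526944e-03,  2.99205090e-05]), 'tool_pos': array([0.23966177, 0.57693345, 0.40347906]), 'tool_rot': array([-3.17898993e-04,  1.95609923e-01,  9.80681248e-01, -9.73128830e-04]), 'contact_force': array([ 0.36194356, -0.24083844,  0.50091087]), 'ft_torque': array([-0.00244929,  0.0410006 ,  0.05191684]), 'gripper_width': 1.0024914869268167}
side 598.3285630763863 322.05051079758834 249.91051850501128 [[-0.878, 0.427, -0.215, 0.737], [0.478, 0.779, -0.406, 0.36], [-0.006, -0.459, -0.889, 0.877], [0.0, 0.0, 0.0, 1.0]]
cup_grip side tip_of 0.78 [0.6468 0.1171 0.1431]
cup_outlet side tip_of 0.83 [0.7202 0.109  0.0356]
cup_tab side tip_of 0.62 [0.7032 0.1771 0.0648]
cradle side tip_of 0.93 [ 7.224e-01  1.101e-01 -2.000e-04]
dosing_board 
[... 239 characters left out ...]
03 -0.0423 -0.0024]
sweet_pack side tip_of 0.62 [ 0.3812 -0.0179  0.0041]
top 566.436698266831 323.5030484246082 240.42297757858594 [[0.001, -0.979, 0.204, 0.354], [-1.0, -0.0, 0.006, -0.006], [-0.006, -0.204, -0.979, 0.989], [0.0, 0.0, 0.0, 1.0]]
cup_grip top tip_of 0.65 [0.6438 0.1217 0.1434]
cup_outlet top tip_of 0.72 [0.7209 0.1152 0.0415]
cup_tab top tip_of 0.55 [0.7073 0.1748 0.0665]
cradle top tip_of 0.97 [7.221e-01 1.148e-01 2.000e-04]
post_foot top tip_of 0.97 [ 0.5257 -0.0495  0.0011]
dish_centre top tip_of 0.91 [ 0.5207 -0.1109  0.0218]
stamp top tip_of 0.72 [0.7254 0.1141 0.0405]
nozzle top tip_of 0.66 [ 0.698  -0.0428 -0.0013]
sweet_pack top tip_of 0.61 [ 0.381  -0.0109  0.0017]
```

View pics/side0.png

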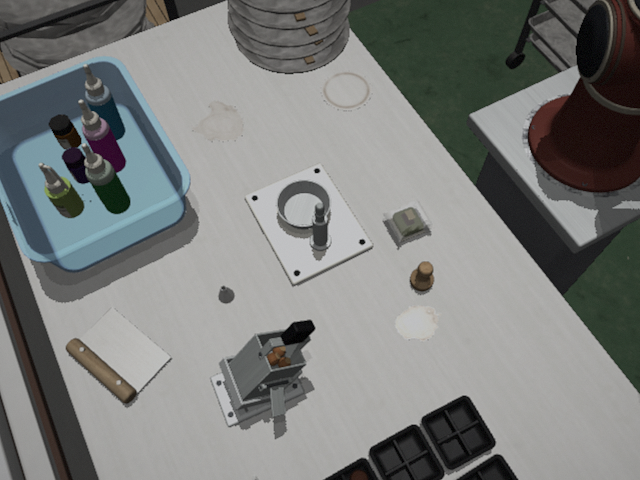

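View pics/top0.png

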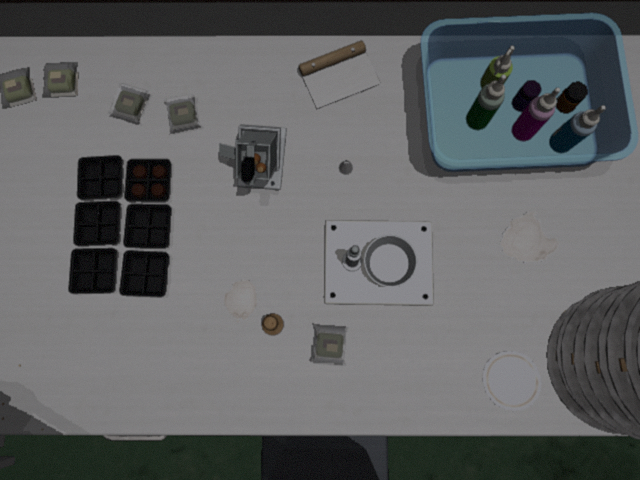

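The pictures show the cup leaning in its cradle (top px ~258,157; side ~272,365), the dish and post on the board (top ~389,261 and 352,256), and the nuts in the cup. The tool can't be tilted, so the cup must pivot in the pads. I'll refine yaw with enlarged crops.

```bash
python3 - <<'E'
from h import *
a=cv2.imread('pics/top0.png'); 
u=cv2.resize(a[115:200,215:300],(400,400),interpolation=cv2.INTER_CUBIC)
v=cv2.resize(a[210:315,315:445],(495,400),interpolation=cv2.INTER_CUBIC)
m=np.hstack([u,v])[:, :800]
m=cv2.convertScaleAbs(m,alpha=1.6); m=cv2.resize(m,(800,400*800//m.shape[1])); print(m.shape)
cv2.imwrite('pics/crop.png',m)
# averages over more frames
for i in range(3):
  for c in ['side','top']:
    snap(c)
    for q in ['cup_grip','cup_outlet','cup_tab','dish_centre','post_foot','dosing_board','cradle_seat']: tip(q,c,1)
E
```

```text
(400, 800, 3)
cup_grip side tip_of 0.79 [0.648  0.1179 0.1485]
cup_outlet side tip_of 0.74 [0.7196 0.1095 0.0377]
cup_tab side tip_of 0.67 [0.7007 0.1727 0.0644]
dish_centre side tip_of 0.7 [ 0.5215 -0.1131  0.0279]
post_foot side tip_of 0.84 [ 0.5242 -0.053  -0.0024]
dosing_board side tip_of 0.9 [ 0.5198 -0.1139 -0.0007]
cup_grip top tip_of 0.81 [0.6429 0.1185 0.1473]
cup_outlet top tip_of 0.72 [0.724  0.1135 0.0415]
cup_tab top tip_of 0.9 [0.7055 0.1743 0.0647]
dish_centre top tip_of 0.62 [ 0.4144  0.0902 -0.0021]
post_foot top tip_of 0.64 [ 5.281e-01 -4.900e-02 -4.000e-04]
dosing_board top tip_of 0.5 [ 0.6994 -0.0385 -0.0023]
cup_outlet side tip_of 0.71 [0.7179 0.1092 0.0387]
cup_tab side tip_of 0.83 [0.7027 0.1784 0.0654]
dish_centre side tip_of 0.91 [ 0.5166 -0.1171  0.029 ]
post_foot side tip_of 0.82 [ 0.5233 -0.0539 -0.0042]
dosing_board side tip_of 0.59 [ 0.5181 -0.1121 -0.0025]
cradle_seat side tip_of 0.74 [0.6708 0.0988 0.0791]
cup_grip top tip_of 0.66 [0.6448 0.1191 0.1469]
cup_outlet top tip_of 0.79 [0.7209 0.1126 0.0388]
cup_tab top tip_of 0.89 [0.7027 0.1731 0.0673]
dish_centre top tip_of 0.7 [ 0.5194 -0.11    0.0211]
post_foot top tip_of 0.84 [ 0.5243 -0.0515 -0.0011]
cup_grip side tip_of 0.93 [0.6461 0.1163 0.1457]
cup_outlet side tip_of 0.82 [0.7212 0.1081 0.0394]
dish_centre side tip_of 0.94 [ 0.5196 -0.1175  0.0261]
post_foot side tip_of 0.8 [ 0.5243 -0.0534 -0.0049]
dosing_board side tip_of 0.93 [ 0.5186 -0.1144 -0.001 ]
cup_grip top tip_of 0.8 [0.6435 0.117  0.1483]
cup_outlet top tip_of 0.7 [0.72   0.1144 0.0378]
cup_tab top tip_of 0.68 [0.7061 0.1768 0.0653]
dish_centre top tip_of 0.74 [ 0.5194 -0.1114  0.0224]
post_foot top tip_of 0.75 [ 0.5267 -0.0499 -0.002 ]
cradle_seat top tip_of 0.72 [ 0.4158  0.0896 -0.0019]
```

View pics/crop.png

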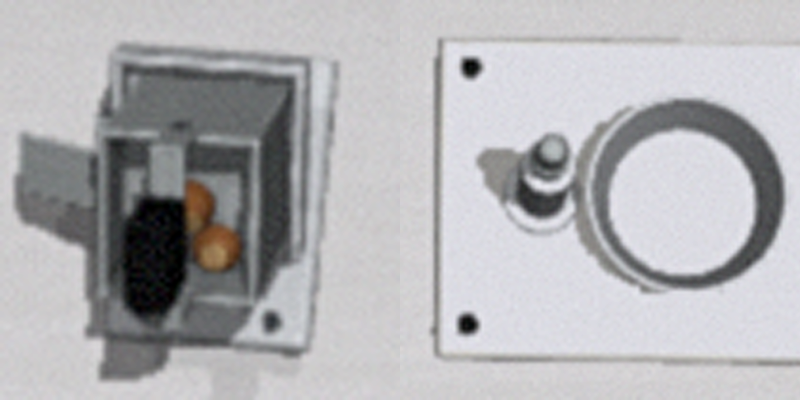

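```bash
python3 - <<'E'
from h import *
def ray(c,uv,z):
    k=manip.get_calibration(c);T=np.array(k['T']);d=T[:3,:3]@np.array([(uv[0]-k['cx'])/k['fx'],(uv[1]-k['cy'])/k['fy'],1]);return T[:3,3]+d*(z-T[2,3])/d[2]
for c,pts in [('top',[(333,227),(333,295),(424,228),(424,296)]),('side',[(317,171),(256,198),(362,242),(297,272)])]:
    g=cv2.cvtColor(cv2.imread(f'pics/{c}0.png'),cv2.COLOR_BGR2GRAY).astype(float)
    P=[]
    for x,y in pts:
        p=g[y-6:y+7,x-6:x+7]; wt=np.clip(100-p,0,None); Y,X=np.mgrid[-6:7,-6:7]
        uv=(x+(X*wt).sum()/wt.sum(),y+(Y*wt).sum()/wt.sum()); P.append(ray(c,uv,.01)); print(c,np.round(uv,1),np.round(P[-1],4))
    print('centre',np.round(np.mean(P,0),4))
for n,q in [('rightedge',[(286.6,128.2),(280.9,189.4)]),]:
    a,b=[ray('top',i,.008) for i in q]; print(n,a,b,np.degrees(np.arctan2(*(a-b)[[1,0]])))
E
```

```text
top [333.1 227.2] [ 0.5819 -0.0175  0.01  ]
top [332.3 294.6] [ 0.4621 -0.0158  0.01  ]
top [423.5 228.4] [ 0.5798 -0.1774  0.01  ]
top [425.  296.1] [ 0.4598 -0.1758  0.01  ]
centre [ 0.5209 -0.0966  0.01  ]
side [316.5 170.4] [ 0.4611 -0.178   0.01  ]
side [254.3 197.6] [ 0.5809 -0.1798  0.01  ]
side [361.7 241.5] [ 0.4629 -0.018   0.01  ]
side [296.4 272.7] [ 0.583  -0.0194  0.01  ]
centre [ 0.522  -0.0988  0.01  ]
rightedge [0.76995773 0.06800362 0.008     ] [0.65235945 0.07656822 0.008     ] -4.165452367960511
```

Request:
play_rows(
  increments=[
    {"offset": [-36, -17.5, 0], "twist": 0, "grip": 1},
    {"offset": [-72, -35, 0], "twist": 0, "grip": 1},
    {"offset": [-108, -52.5, 0], "twist": 0, "grip": 1},
    {"offset": [-144, -70, 0], "twist": 0, "grip": 1},
    {"offset": [-180, -87.5, 0], "twist": 0, "grip": 1},
  ],
)

```text
time: 4.02
tool_pos: [0.3732, 0.4258, 0.4049]
tool_rot: [0.0, 0.195, 0.981, 0.0]
contact_force: [0.4, 1.5, 0.2]
gripper_width: 0.997
```

Request:
play_rows(
  increments=[
    {"offset": [-36, -17.5, 0], "twist": 0, "grip": 1},
    {"offset": [-72, -35, 0], "twist": 0, "grip": 1},
    {"offset": [-108, -52.5, 0], "twist": 0, "grip": 1},
    {"offset": [-144, -70, 0], "twist": 0, "grip": 1},
    {"offset": [-180, -87.5, 0], "twist": 0, "grip": 1},
  ],
)

```text
time: 4.43
tool_pos: [0.506, 0.2757, 0.405]
tool_rot: [0.0, 0.196, 0.981, 0.0]
contact_force: [0.4, 0.7, -0.4]
gripper_width: 0.998
```

Request:
play_rows(
  increments=[
    {"offset": [-38, -18.6, 0], "twist": -0.08, "grip": 1},
    {"offset": [-76, -37.2, 0], "twist": -0.16, "grip": 1},
    {"offset": [-114, -56, 0], "twist": -0.24, "grip": 1},
    {"offset": [-152, -75, 0], "twist": -0.316, "grip": 1},
    {"offset": [-190, -93, 0], "twist": -0.316, "grip": 1},
  ],
)

```text
time: 4.85
tool_pos: [0.6437, 0.1191, 0.4048]
tool_rot: [0.0, 0.038, 0.999, 0.0]
contact_force: [1.2, 0.8, 0.5]
gripper_width: 0.999
```

Request:
play_rows(
  increments=[
    {"offset": [0, 0, 0], "twist": 0, "grip": 1},
  ],
)

```text
time: 4.93
tool_pos: [0.6461, 0.1155, 0.4043]
tool_rot: [0.001, 0.042, 0.999, -0.001]
contact_force: [-1.3, 0.5, -0.7]
gripper_width: 1.002
```

```bash
cat >> h.py <<'E'
def show():
    s=manip.state(); M=R.from_quat(np.r_[s['tool_rot'][1:],s['tool_rot'][0]]).as_matrix()
    print('t',round(s['time'],2),'pos',np.round(s['tool_pos'],4),'yaw',round(np.degrees(np.arctan2(-M[0,1],M[1,1])),2),'z',np.round(M[:,2],3),'F',np.round(s['contact_force'],1),'M',np.round(s['ft_torque'],2),'g',round(s['gripper_width'],3)); return s,M
def off(target):
    s,M=show(); print('offset mm',np.round(M.T@(np.array(target)-s['tool_pos'])*1e3,1))
E
python3 - <<'E'
from h import *
off([.6455,.118,.303])
for i in range(2):
  for c in ['side','top']:
    snap(c,f'{c}1.png')
    for q in ['cup_grip']: tip(q,c,1); tip(q,c,1,'boxes_of')
E
```

```text
t 4.93 pos [0.6461 0.1155 0.4043] yaw -4.82 z [ 0.002 -0.003 -1.   ] F [-1.3  0.5 -0.7] M [-0.02  0.07 -0.02] g 1.002
offset mm [  1.    2.7 101.3]
cup_grip side tip_of 0.83 [0.6489 0.1144 0.1484]
cup_grip side boxes_of 0.93 [0.7002 0.1222 0.092 ]
cup_grip top tip_of 0.82 [0.6437 0.1184 0.1494]
cup_grip top boxes_of 0.59 [0.6794 0.0947 0.0764]
cup_grip side tip_of 0.7 [0.6488 0.116  0.1439]
cup_grip side boxes_of 0.6 [0.6997 0.1201 0.0931]
cup_grip top tip_of 0.76 [0.6416 0.12   0.1462]
cup_grip top boxes_of 0.95 [0.6764 0.0928 0.0788]
```

Request:
play_rows(
  increments=[
    {"offset": [0.5, 1.5, 25], "twist": 0, "grip": 1},
    {"offset": [0.5, 1.5, 50], "twist": 0, "grip": 1},
    {"offset": [0.5, 1.5, 75], "twist": 0, "grip": 1},
    {"offset": [0.5, 1.5, 90], "twist": 0, "grip": 1},
    {"offset": [0.5, 1.5, 101], "twist": 0, "grip": 1},
  ],
)

```text
time: 5.95
tool_pos: [0.6417, 0.1226, 0.3012]
tool_rot: [-0.002, 0.039, 0.999, -0.0]
contact_force: [-0.3, 0.8, 0.1]
gripper_width: 1.004
```

Request:
play_rows(
  increments=[
    {"offset": [0, 0, 0], "twist": 0, "grip": 1},
    {"offset": [0, 0, 0], "twist": 0, "grip": 0.5},
    {"offset": [0, 0, 0], "twist": 0, "grip": 0.3},
    {"offset": [0, 0, 0], "twist": 0, "grip": 0.3},
    {"offset": [0, 0, 0], "twist": 0, "grip": 0.3},
  ],
)

```text
time: 6.37
tool_pos: [0.6429, 0.1226, 0.3056]
tool_rot: [0.001, 0.039, 0.999, 0.0]
contact_force: [-0.5, -0.5, -0.5]
gripper_width: 0.459
```

```bash
python3 - <<'E'
from h import *
show()
a=snap('side');b=snap('top')
m=np.hstack([cv2.resize(a[300:450,200:350],(400,400)),cv2.resize(b[95:215,190:310],(400,400))])
cv2.imwrite('pics/c2.png',cv2.convertScaleAbs(m,alpha=1.5))
E
```

```text
t 6.37 pos [0.6429 0.1226 0.3056] yaw -4.46 z [ 0.003  0.    -1.   ] F [-0.5 -0.5 -0.5] M [ 0.01 -0.03 -0.01] g 0.459
```

View pics/c2.png

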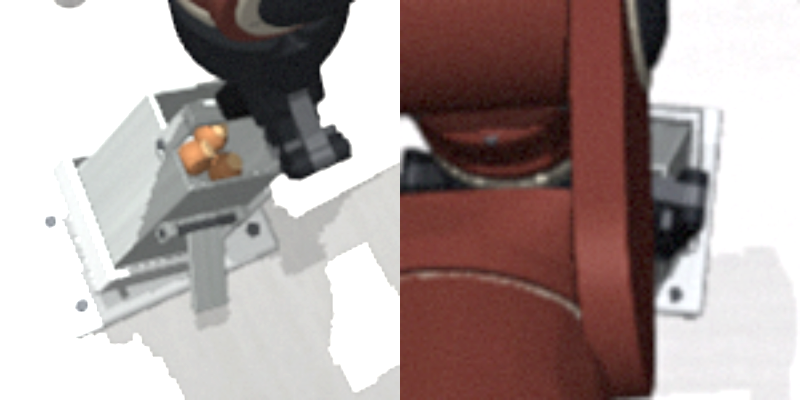

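The picture shows the fingers straddling the grip block with no contact. Small correction, then close.

Request:
play_rows(
  increments=[
    {"offset": [-2, -2, 1], "twist": 0, "grip": 0.4},
    {"offset": [-2, -2, 1], "twist": 0, "grip": 0.3},
    {"offset": [-2, -2, 1], "twist": 0, "grip": 0.25},
  ],
)

```text
time: 6.72
tool_pos: [0.6443, 0.1201, 0.3028]
tool_rot: [0.0, 0.039, 0.999, -0.0]
contact_force: [-0.4, -1.1, 0.8]
gripper_width: 0.251
```

Request:
play_rows(
  increments=[
    {"offset": [0, 0, 0], "twist": 0, "grip": 0.2},
    {"offset": [0, 0, 0], "twist": 0, "grip": 0.1},
    {"offset": [0, 0, 0], "twist": 0, "grip": 0},
    {"offset": [0, 0, 0], "twist": 0, "grip": 0},
    {"offset": [0, 0, 0], "twist": 0, "grip": 0},
  ],
)

```text
time: 7.13
tool_pos: [0.6443, 0.1203, 0.3027]
tool_rot: [0.0, 0.039, 0.999, -0.0]
contact_force: [1.8, -1.5, -1.1]
gripper_width: 0.18
```

```bash
python3 - <<'E'
from h import *
show()
E
```

```text
t 7.13 pos [0.6443 0.1203 0.3027] yaw -4.45 z [ 0.001 -0.    -1.   ] F [ 1.8 -1.5 -1.1] M [-0.35 -0.39 -0.04] g 0.18
```

Request:
play_rows(
  increments=[
    {"offset": [1.7, 0, -2.5], "twist": 0, "grip": 0},
    {"offset": [3.4, 0, -4.9], "twist": 0, "grip": 0},
    {"offset": [1, 0, -6.5], "twist": 0, "grip": 0},
    {"offset": [-1.5, 0, -8.3], "twist": 0, "grip": 0},
    {"offset": [-1.5, 0, -8.3], "twist": 0, "grip": 0},
  ],
)

```text
time: 7.55
tool_pos: [0.6457, 0.1204, 0.3109]
tool_rot: [-0.001, 0.039, 0.999, 0.0]
contact_force: [-0.1, 1.2, -3.6]
gripper_width: 0.177
```

```bash
python3 - <<'E'
from h import *
show()
a=snap('side');tip('cup_grip','side',1);tip('cup_outlet','side',1);tip('cup_tab','side',1)
E
```

```text
t 7.55 pos [0.6457 0.1204 0.3109] yaw -4.46 z [-0.001  0.    -1.   ] F [-0.1  1.2 -3.6] M [-0.    0.06  0.06] g 0.177
cup_grip side tip_of 0.68 [0.6511 0.1205 0.1524]
cup_outlet side tip_of 0.67 [0.723  0.1118 0.0467]
cup_tab side tip_of 0.64 [0.7049 0.1775 0.0733]
```

Request:
play_rows(
  increments=[
    {"offset": [-4, 0, -4], "twist": 0, "grip": 0},
    {"offset": [-7.7, 0, -8], "twist": 0, "grip": 0},
    {"offset": [-12, 0, -11.8], "twist": 0, "grip": 0},
    {"offset": [-16.1, 0, -15.3], "twist": 0, "grip": 0},
    {"offset": [-20.6, 0, -18.6], "twist": 0, "grip": 0},
  ],
)

```text
time: 8.17
tool_pos: [0.6664, 0.1185, 0.3293]
tool_rot: [-0.001, 0.039, 0.999, -0.0]
contact_force: [-1.4, -1.0, -5.2]
gripper_width: 0.178
```

```bash
python3 - <<'E'
from h import *
show()
a=snap('side');tip('cup_grip','side',1);tip('cup_outlet','side',1);tip('cup_tab','side',1)
E
```

```text
t 8.17 pos [0.6664 0.1185 0.3293] yaw -4.47 z [-0.002 -0.    -1.   ] F [-1.4 -1.  -5.2] M [-0.25  1.21 -0.07] g 0.178
cup_grip side tip_of 0.94 [0.669  0.1182 0.1716]
cup_outlet side tip_of 0.93 [0.7209 0.1112 0.0522]
cup_tab side tip_of 0.57 [0.7072 0.1772 0.0783]
```

Request:
play_rows(
  increments=[
    {"offset": [-4.5, 0, -3.1], "twist": 0, "grip": 0},
    {"offset": [-9.5, 0, -6], "twist": 0, "grip": 0},
    {"offset": [-14, 0, -8.9], "twist": 0, "grip": 0},
    {"offset": [-19, 0, -11.5], "twist": 0, "grip": 0},
    {"offset": [-24.1, 0, -13.8], "twist": 0, "grip": 0},
  ],
)

```text
time: 8.78
tool_pos: [0.6907, 0.1168, 0.3436]
tool_rot: [-0.0, 0.039, 0.999, 0.0]
contact_force: [-3.3, -0.0, -5.9]
gripper_width: 0.179
```

Request:
play_rows(
  increments=[
    {"offset": [-5.2, 0, -2], "twist": 0, "grip": 0},
    {"offset": [-10.3, 0, -4], "twist": 0, "grip": 0},
    {"offset": [-15.5, 0, -5.7], "twist": 0, "grip": 0},
    {"offset": [-21, 0, -7.1], "twist": 0, "grip": 0},
    {"offset": [-23, 0, -7.4], "twist": 0, "grip": 0},
  ],
)

```text
time: 9.2
tool_pos: [0.714, 0.1149, 0.3514]
tool_rot: [0.0, 0.039, 0.999, 0.0]
contact_force: [-5.4, -1.3, -2.1]
gripper_width: 0.182
```

```bash
python3 - <<'E'
from h import *
show()
a=snap('side','s3.png');tip('cup_grip','side',1);tip('cup_outlet','side',1);tip('cup_tab','side',1)
E
```

```text
t 9.2 pos [0.714  0.1149 0.3514] yaw -4.46 z [ 0.001  0.    -1.   ] F [-5.4 -1.3 -2.1] M [-0.2   1.39  0.03] g 0.182
cup_grip side tip_of 0.6 [0.713  0.1125 0.1939]
cup_tab side tip_of 0.62 [0.7158 0.179  0.0951]
```

```bash
python3 - <<'E'
from h import *
a=cv2.imread('pics/s3.png'); cv2.imwrite('pics/s3c.png',cv2.convertScaleAbs(cv2.resize(a[280:450,180:370],(670,600)),alpha=1.4))
for i in range(2):
  snap('side'); 
  for q in ['cup_grip','cup_outlet','cup_tab']: tip(q,'side',1)
  snap('top')
  for q in ['cup_grip','cup_outlet','cup_tab']: tip(q,'top',1)
E
```

```text
cup_grip side tip_of 0.74 [0.6918 0.1035 0.1227]
cup_tab side tip_of 0.61 [0.7149 0.1783 0.0956]
cup_outlet top tip_of 0.82 [0.7127 0.1183 0.0615]
cup_grip side tip_of 0.91 [0.7148 0.1149 0.1924]
cup_tab side tip_of 0.77 [0.7141 0.1787 0.0964]
cup_outlet top tip_of 0.91 [0.7142 0.1191 0.0645]
cup_tab top tip_of 0.35 [0.69   0.1073 0.1208]
```

View pics/s3c.png

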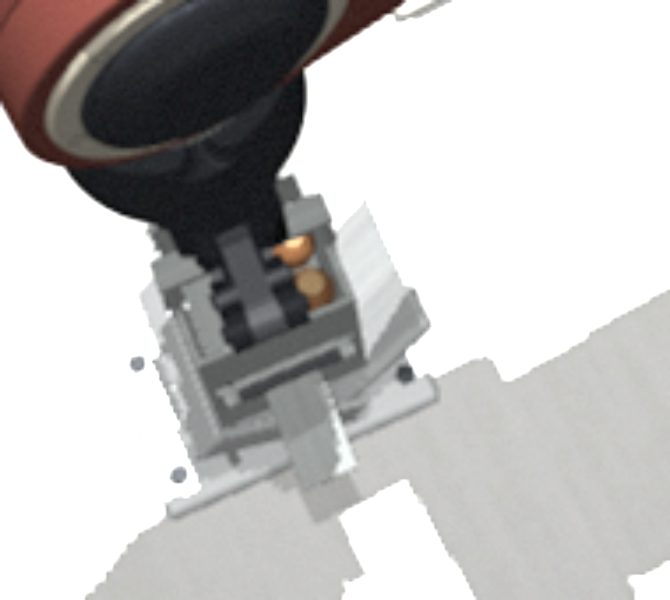

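Upright now, with the nuts inside (crop ~293,248 and 315,288). Lift and carry above post height.

Request:
play_rows(
  increments=[
    {"offset": [0, 0, -10], "twist": 0, "grip": 0},
    {"offset": [0, 0, -30], "twist": 0, "grip": 0},
    {"offset": [0, 0, -55], "twist": 0, "grip": 0},
    {"offset": [0, 0, -80], "twist": 0, "grip": 0},
    {"offset": [0, 0, -100], "twist": 0, "grip": 0},
  ],
)

```text
time: 10.62
tool_pos: [0.7135, 0.1152, 0.4544]
tool_rot: [0.002, 0.039, 0.999, 0.0]
contact_force: [-0.2, 0.4, -2.2]
gripper_width: 0.177
```

Request:
play_rows(
  increments=[
    {"offset": [5, -7, 0], "twist": 0, "grip": 0},
    {"offset": [15, -21, 0], "twist": 0, "grip": 0},
    {"offset": [27, -38, 0], "twist": 0, "grip": 0},
    {"offset": [40, -55, 0], "twist": 0, "grip": 0},
    {"offset": [53, -72, 0], "twist": 0, "grip": 0},
  ],
)

```text
time: 11.03
tool_pos: [0.6538, 0.0465, 0.4495]
tool_rot: [-0.0, 0.039, 0.999, -0.0]
contact_force: [0.1, -0.2, -2.5]
gripper_width: 0.182
```

Request:
play_rows(
  increments=[
    {"offset": [13, -18, 0], "twist": 0, "grip": 0},
    {"offset": [26, -36, 0], "twist": 0, "grip": 0},
    {"offset": [39, -54, 0], "twist": 0, "grip": 0},
    {"offset": [52, -72, 0], "twist": 0, "grip": 0},
    {"offset": [65, -90, 0], "twist": 0, "grip": 0},
  ],
)

```text
time: 11.45
tool_pos: [0.5817, -0.0383, 0.4497]
tool_rot: [-0.0, 0.039, 0.999, -0.0]
contact_force: [-0.0, -0.3, -2.4]
gripper_width: 0.181
```

Request:
play_rows(
  increments=[
    {"offset": [13, -18, 0], "twist": 0, "grip": 0},
    {"offset": [26, -36, 0], "twist": -0.02, "grip": 0},
    {"offset": [39, -54, 0], "twist": -0.04, "grip": 0},
    {"offset": [49, -70, 0], "twist": -0.065, "grip": 0},
    {"offset": [56.5, -80, 0], "twist": -0.065, "grip": 0},
  ],
)

```text
time: 11.87
tool_pos: [0.519, -0.114, 0.4499]
tool_rot: [-0.0, 0.007, 1.0, -0.0]
contact_force: [0.3, -0.5, -2.3]
gripper_width: 0.177
```

Request:
play_rows(
  increments=[
    {"offset": [0, 0, 0], "twist": 0, "grip": 0},
    {"offset": [0, 0, 0], "twist": 0, "grip": 0},
  ],
)

```text
time: 12.03
tool_pos: [0.52, -0.113, 0.4504]
tool_rot: [0.0, 0.007, 1.0, 0.0]
contact_force: [0.3, -0.5, -2.3]
gripper_width: 0.18
```

```bash
python3 - <<'E'
from h import *
off([.521,-.113,.42])
for i in range(2):
  for c in ['side','top']:
    snap(c,f'{c}4.png')
    for q in ['cup_grip','cup_outlet','cup_tab','dish_centre','post_foot']: tip(q,c,1)
a=cv2.imread('pics/side4.png')[80:330,180:430];b=cv2.imread('pics/top4.png')[150:350,260:460]
cv2.imwrite('pics/c4.png',np.hstack([cv2.resize(a,(400,400)),cv2.resize(b,(400,400))]))
E
```

```text
t 12.03 pos [ 0.52   -0.113   0.4504] yaw -0.83 z [ 0.001  0.001 -1.   ] F [ 0.3 -0.5 -2.3] M [ 0.01 -0.05 -0.02] g 0.18
offset mm [-1.  -0.  30.4]
cup_grip side tip_of 0.79 [ 0.52   -0.1136  0.2938]
cup_outlet side tip_of 0.83 [ 0.5245 -0.1107  0.1629]
cup_tab side tip_of 0.7 [ 0.513  -0.0501  0.196 ]
dish_centre side tip_of 0.69 [ 0.5196 -0.1161  0.0263]
post_foot side tip_of 0.82 [ 0.5248 -0.051  -0.0025]
cup_grip top tip_of 0.94 [ 0.5172 -0.1103  0.2937]
post_foot top tip_of 0.83 [ 0.5283 -0.0515 -0.0018]
cup_grip side tip_of 0.56 [ 0.5207 -0.111   0.2924]
cup_outlet side tip_of 0.58 [ 0.5221 -0.1142  0.1658]
cup_tab side tip_of 0.68 [ 0.5195 -0.0468  0.1957]
dish_centre side tip_of 0.85 [ 0.5192 -0.1176  0.0247]
post_foot side tip_of 0.69 [ 5.24e-01 -5.38e-02 -5.00e-04]
cup_grip top tip_of 0.88 [ 0.5161 -0.1092  0.2922]
post_foot top tip_of 0.91 [ 5.265e-01 -5.030e-02  4.000e-04]
```

View pics/c4.png

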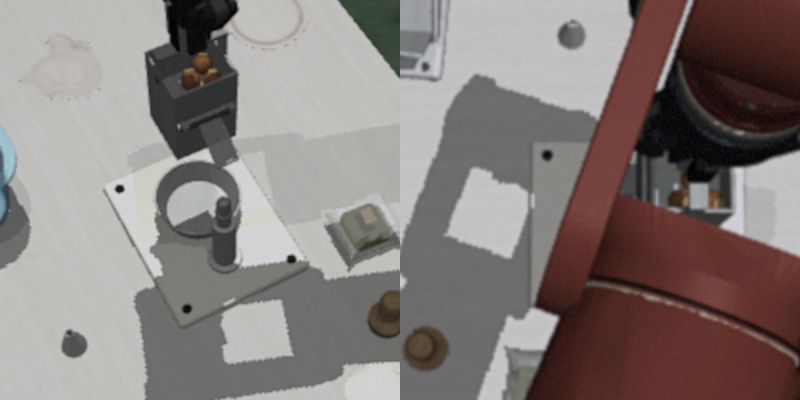

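Request:
play_rows(
  increments=[
    {"offset": [-3, -0.5, 8], "twist": 0, "grip": 0},
    {"offset": [-3, -0.5, 20], "twist": 0, "grip": 0},
    {"offset": [-3, -0.5, 32], "twist": 0, "grip": 0},
    {"offset": [-3, -0.5, 42], "twist": 0, "grip": 0},
    {"offset": [-3, -0.5, 45], "twist": 0, "grip": 0},
  ],
)

```text
time: 13.65
tool_pos: [0.5227, -0.113, 0.4019]
tool_rot: [-0.003, 0.006, 1.0, 0.001]
contact_force: [-0.7, 0.4, -4.0]
gripper_width: 0.184
```

Request:
play_rows(
  increments=[
    {"offset": [0, 0, 2], "twist": 0, "grip": 0},
    {"offset": [0, 0, 4], "twist": 0, "grip": 0},
    {"offset": [0, 0, 6], "twist": 0, "grip": 0},
    {"offset": [0, 0, 8], "twist": 0, "grip": 0},
  ],
)

```text
time: 13.98
tool_pos: [0.5235, -0.1133, 0.3984]
tool_rot: [0.001, 0.006, 1.0, -0.0]
contact_force: [-0.2, 0.1, -2.2]
gripper_width: 0.182
```

Request:
play_rows(
  increments=[
    {"offset": [0, 0, 2], "twist": 0, "grip": 0},
    {"offset": [0, 0, 4], "twist": 0, "grip": 0},
    {"offset": [0, 0, 6], "twist": 0, "grip": 0},
    {"offset": [0, 0, 8], "twist": 0, "grip": 0},
  ],
)

```text
time: 14.32
tool_pos: [0.5234, -0.1132, 0.3897]
tool_rot: [0.0, 0.006, 1.0, -0.0]
contact_force: [-0.2, 0.4, -2.9]
gripper_width: 0.174
```

```bash
python3 - <<'E'
from h import *
show(); snap('side');
for q in ['cup_grip','cup_outlet','cup_tab']: tip(q,'side',1)
E
```

```text
t 14.32 pos [ 0.5234 -0.1132  0.3897] yaw -0.73 z [ 0. -0. -1.] F [-0.2  0.4 -2.9] M [-0.02  0.03  0.01] g 0.174
cup_grip side tip_of 0.84 [ 0.5225 -0.1166  0.2285]
cup_outlet side tip_of 0.93 [ 0.5246 -0.1161  0.1024]
cup_tab side tip_of 0.71 [ 0.5219 -0.0497  0.1323]
```

Outlet at about 0.103, no contact yet. Continue in small steps.

Request:
play_rows(
  increments=[
    {"offset": [0, 0, 2], "twist": 0, "grip": 0},
    {"offset": [0, 0, 4], "twist": 0, "grip": 0},
    {"offset": [0, 0, 4], "twist": 0, "grip": 0},
  ],
)

```text
time: 14.77
tool_pos: [0.5233, -0.1132, 0.3852]
tool_rot: [-0.0, 0.006, 1.0, 0.0]
contact_force: [0.6, -0.7, -2.6]
gripper_width: 0.179
```

Request:
play_rows(
  increments=[
    {"offset": [0, 0, 2], "twist": 0, "grip": 0},
    {"offset": [0, 0, 4], "twist": 0, "grip": 0},
    {"offset": [0, 0, 4], "twist": 0, "grip": 0},
  ],
)

```text
time: 15.02
tool_pos: [0.5235, -0.1132, 0.3819]
tool_rot: [0.0, 0.006, 1.0, -0.0]
contact_force: [1.4, -0.2, -1.0]
gripper_width: 0.178
```

Request:
play_rows(
  increments=[
    {"offset": [0, 0, 2], "twist": 0, "grip": 0},
    {"offset": [0, 0, 4], "twist": 0, "grip": 0},
    {"offset": [0, 0, 4], "twist": 0, "grip": 0},
  ],
)

```text
time: 15.27
tool_pos: [0.5235, -0.1133, 0.3778]
tool_rot: [0.0, 0.007, 1.0, -0.0]
contact_force: [0.8, -0.7, 0.2]
gripper_width: 0.178
```

Request:
play_rows(
  increments=[
    {"offset": [0, 0, 3], "twist": 0, "grip": 0},
    {"offset": [0, 0, 6], "twist": 0, "grip": 0},
    {"offset": [0, 0, 9], "twist": 0, "grip": 0},
    {"offset": [0, 0, 12], "twist": 0, "grip": 0},
    {"offset": [0, 0, 12], "twist": 0, "grip": 0},
  ],
)

```text
time: 15.68
tool_pos: [0.5234, -0.1134, 0.3652]
tool_rot: [0.0, 0.007, 1.0, -0.0]
contact_force: [1.7, -1.3, 0.4]
gripper_width: 0.178
```

Request:
play_rows(
  increments=[
    {"offset": [0, 0, 3], "twist": 0, "grip": 0},
    {"offset": [0, 0, 6], "twist": 0, "grip": 0},
    {"offset": [0, 0, 9], "twist": 0, "grip": 0},
    {"offset": [0, 0, 11], "twist": 0, "grip": 0},
    {"offset": [0, 0, 11], "twist": 0, "grip": 0},
  ],
)

```text
time: 16.1
tool_pos: [0.5235, -0.1129, 0.3546]
tool_rot: [0.0, 0.006, 1.0, 0.001]
contact_force: [0.6, 0.7, 4.6]
gripper_width: 0.183
```

```bash
python3 - <<'E'
from h import *
show(); a=snap('side','side5.png'); 
for q in ['cup_grip','cup_outlet','cup_tab','dish_centre','nut_1']: tip(q,'side',3)
cv2.imwrite('pics/c5.png',cv2.resize(a[100:330,200:430],(600,600)))
E
```

```text
t 16.1 pos [ 0.5235 -0.1129  0.3546] yaw -0.73 z [ 0.     0.001 -1.   ] F [0.6 0.7 4.6] M [ 0.52 -0.23 -0.06] g 0.183
cup_grip side tip_of 0.87 [ 0.5208 -0.1126  0.198 ]
cup_grip side tip_of 0.21 [ 0.6961 -0.0419  0.0011]
cup_outlet side tip_of 0.85 [ 0.5245 -0.1138  0.0687]
cup_tab side tip_of 0.79 [ 0.5198 -0.0473  0.1298]
cup_tab side tip_of 0.37 [0.7246 0.1094 0.0013]
dish_centre side tip_of 0.92 [ 0.5217 -0.1161  0.0288]
nut_1 side tip_of 0.25 [ 7.236e-01  1.094e-01 -2.000e-04]
```

View pics/c5.png

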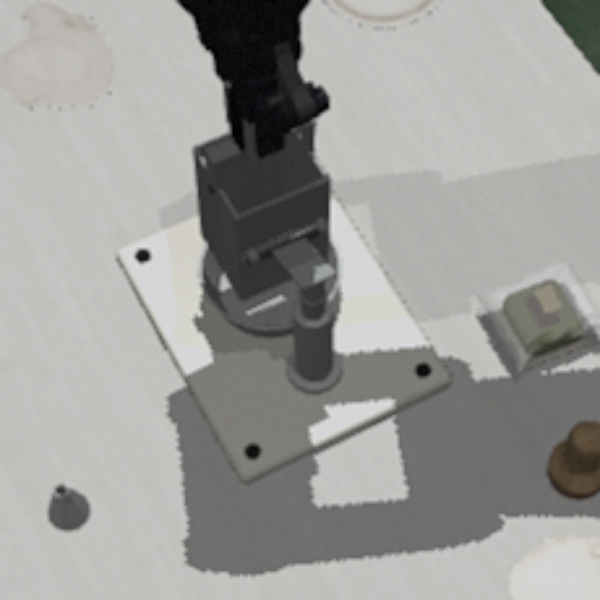

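Request:
play_rows(
  increments=[
    {"offset": [0, 0, 1.5], "twist": 0, "grip": 0},
    {"offset": [0, 0, 3], "twist": 0, "grip": 0},
    {"offset": [0, 0, 3], "twist": 0, "grip": 0},
  ],
)

```text
time: 16.65
tool_pos: [0.5234, -0.1132, 0.3518]
tool_rot: [0.0, 0.006, 1.0, -0.0]
contact_force: [0.0, -0.3, 4.4]
gripper_width: 0.18
```

Request:
play_rows(
  increments=[
    {"offset": [0, 0, 1], "twist": 0, "grip": 0},
    {"offset": [0, 0, 2], "twist": 0, "grip": 0},
    {"offset": [0, 0, 2], "twist": 0, "grip": 0},
    {"offset": [0, 0, 2], "twist": 0, "grip": 0},
    {"offset": [0, 0, 2], "twist": 0, "grip": 0},
  ],
)

```text
time: 17.07
tool_pos: [0.5234, -0.1133, 0.35]
tool_rot: [0.0, 0.006, 1.0, -0.0]
contact_force: [0.2, -0.3, 4.1]
gripper_width: 0.181
```

```bash
python3 - <<'E'
from h import *
for i in range(4): show(); snap('side')
for q in ['cup_outlet','cup_tab','nut_1']: tip(q,'side',3)
snap('top'); tip('nut_1','top',3)
E
```

```text
t 17.07 pos [ 0.5234 -0.1133  0.35  ] yaw -0.73 z [ 0.    -0.001 -1.   ] F [ 0.2 -0.3  4.1] M [ 0.37 -0.05 -0.02] g 0.181
t 17.12 pos [ 0.5234 -0.1133  0.35  ] yaw -0.73 z [ 0. -0. -1.] F [ 0.  -0.5  4.4] M [ 0.37 -0.08 -0.06] g 0.185
t 17.17 pos [ 0.5234 -0.1133  0.35  ] yaw -0.73 z [ 0. -0. -1.] F [0.6 0.  5.5] M [ 0.39 -0.01 -0.04] g 0.179
t 17.22 pos [ 0.5234 -0.1133  0.3499] yaw -0.74 z [ 0. -0. -1.] F [ 0.8 -0.6  4.8] M [ 0.37 -0.06  0.02] g 0.18
cup_outlet side tip_of 0.89 [ 0.5253 -0.1138  0.0636]
cup_tab side tip_of 0.86 [ 0.5184 -0.0484  0.1264]
nut_1 side tip_of 0.72 [ 0.5174 -0.0477  0.129 ]
nut_1 top tip_of 0.55 [ 0.5235 -0.1224  0.0206]
```

Request:
play_rows(
  increments=[
    {"offset": [0, 0, 1], "twist": 0, "grip": 0},
    {"offset": [0, 0, 1], "twist": 0, "grip": 0},
    {"offset": [0, 0, 1], "twist": 0, "grip": 0},
  ],
)

```text
time: 17.77
tool_pos: [0.5234, -0.1132, 0.3488]
tool_rot: [0.0, 0.006, 1.0, 0.0]
contact_force: [0.4, 0.9, 4.9]
gripper_width: 0.175
```

Request:
play_rows(
  increments=[
    {"offset": [0, 0, 1], "twist": 0, "grip": 0},
    {"offset": [0, 0, 1], "twist": 0, "grip": 0},
    {"offset": [0, 0, 1], "twist": 0, "grip": 0},
  ],
)

```text
time: 18.02
tool_pos: [0.5234, -0.1132, 0.3478]
tool_rot: [0.0, 0.006, 1.0, 0.0]
contact_force: [0.2, 0.7, 3.9]
gripper_width: 0.177
```

```bash
python3 - <<'E'
from h import *
for i in range(3): show(); a=snap('side')
b=snap('top'); tip('nut_1','top',3)
cv2.imwrite('pics/c6.png',np.hstack([cv2.convertScaleAbs(cv2.resize(a[130:240,270:340],(380,600)),alpha=1.5),cv2.convertScaleAbs(cv2.resize(b[220:310,345:405],(400,600)),alpha=1.5)]))
E
```

```text
t 18.02 pos [ 0.5234 -0.1132  0.3478] yaw -0.73 z [ 0.  0. -1.] F [0.2 0.7 3.9] M [ 0.38 -0.07  0.01] g 0.177
t 18.07 pos [ 0.5234 -0.1132  0.3479] yaw -0.73 z [ 0. -0. -1.] F [1.1 0.4 4.5] M [ 0.42 -0.1  -0.07] g 0.178
t 18.12 pos [ 0.5234 -0.1132  0.3479] yaw -0.73 z [ 0.  0. -1.] F [0.3 0.5 4.9] M [ 0.39 -0.13 -0.05] g 0.184
nut_1 top tip_of 0.47 [ 0.5248 -0.124   0.0224]
```

View pics/c6.png

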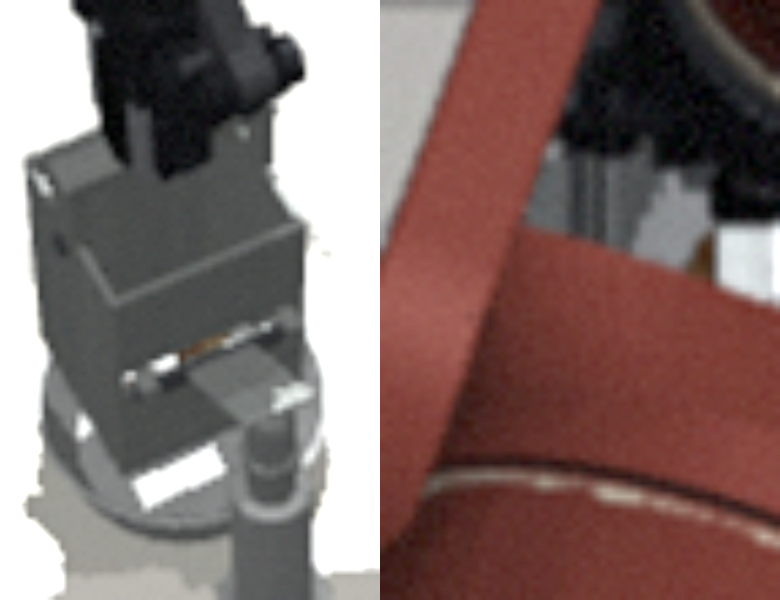

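Request:
play_rows(
  increments=[
    {"offset": [0, 0, -10], "twist": 0, "grip": 0},
    {"offset": [0, 0, -20], "twist": 0, "grip": 0},
    {"offset": [0, 0, -35], "twist": 0, "grip": 0},
    {"offset": [0, 0, -55], "twist": 0, "grip": 0},
    {"offset": [0, 0, -80], "twist": 0, "grip": 0},
  ],
)

```text
time: 18.68
tool_pos: [0.5226, -0.1128, 0.4259]
tool_rot: [-0.003, 0.006, 1.0, 0.001]
contact_force: [-0.8, -0.6, -1.7]
gripper_width: 0.176
```

Request:
play_rows(
  increments=[
    {"offset": [0, 0, -20], "twist": 0, "grip": 0},
    {"offset": [0, 0, -30], "twist": 0, "grip": 0},
    {"offset": [-15, 0, -30], "twist": 0, "grip": 0},
    {"offset": [-35, 0, -30], "twist": 0, "grip": 0},
    {"offset": [-60, 0, -30], "twist": 0, "grip": 0},
  ],
)

```text
time: 19.1
tool_pos: [0.5833, -0.1138, 0.4571]
tool_rot: [-0.001, 0.007, 1.0, 0.0]
contact_force: [0.7, -0.1, -2.5]
gripper_width: 0.18
```

Request:
play_rows(
  increments=[
    {"offset": [-25, 0, 0], "twist": 0, "grip": 0},
    {"offset": [-50, 0, 0], "twist": 0.02, "grip": 0},
    {"offset": [-70, 0, 0], "twist": 0.04, "grip": 0},
    {"offset": [-85, 0, 0], "twist": 0.065, "grip": 0},
    {"offset": [-90, 0, 0], "twist": 0.065, "grip": 0},
  ],
)

```text
time: 19.52
tool_pos: [0.6747, -0.115, 0.4554]
tool_rot: [-0.002, 0.039, 0.999, 0.001]
contact_force: [0.1, -0.3, -2.6]
gripper_width: 0.181
```

```bash
python3 - <<'E'
from h import *
show()
a=snap('side')
for q in ['cup_grip','cup_outlet','cup_tab','nut_1','dish_centre']: tip(q,'side',4)
b=snap('top')
for q in ['nut_1','cup_outlet']: tip(q,'top',4)
cv2.imwrite('pics/c7.png',np.hstack([cv2.convertScaleAbs(cv2.resize(a[100:320,190:410],(400,400)),alpha=1.3),cv2.convertScaleAbs(cv2.resize(b[210:320,330:440],(400,400)),alpha=1.3)]))
E
```

```text
t 19.52 pos [ 0.6747 -0.115   0.4554] yaw -4.45 z [-0.003  0.001 -1.   ] F [ 0.1 -0.3 -2.6] M [-0.01  0.05 -0.01] g 0.181
cup_grip side tip_of 0.81 [ 0.6735 -0.1154  0.2975]
cup_grip side tip_of 0.17 [ 0.5199 -0.1124 -0.0038]
cup_outlet side tip_of 0.91 [ 0.6704 -0.1147  0.1665]
cup_outlet side tip_of 0.73 [0.7221 0.1114 0.0033]
cup_tab side tip_of 0.68 [ 0.6731 -0.0512  0.1985]
nut_1 side tip_of 0.63 [ 0.5072 -0.1334  0.0237]
nut_1 side tip_of 0.55 [ 0.504  -0.1334  0.0386]
nut_1 side tip_of 0.53 [ 0.5249 -0.1298  0.0226]
dish_centre side tip_of 0.61 [ 0.5166 -0.1169  0.0277]
dish_centre side tip_of 0.4 [ 0.4112  0.086  -0.0038]
```

View pics/c7.png

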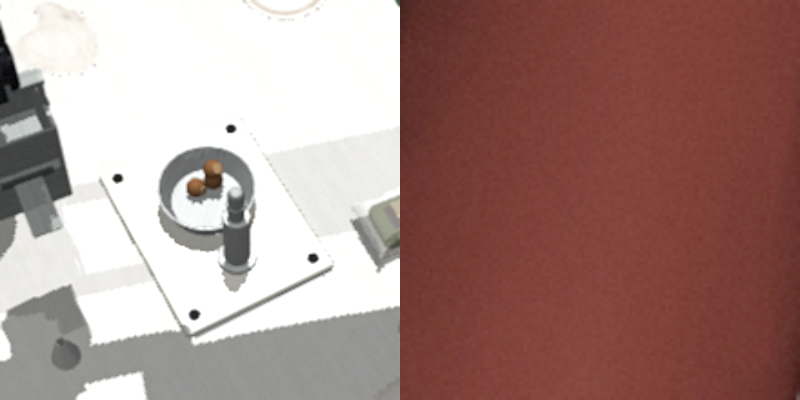

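Picture: three nuts in the dish (crop ~195,187; 213,168; 213,180), one lying on the others. The cup is empty and the flap shut. Carry it back.

Request:
play_rows(
  increments=[
    {"offset": [-1, 12, 0], "twist": 0, "grip": 0},
    {"offset": [-2, 37, 0], "twist": 0, "grip": 0},
    {"offset": [-4, 65, 0], "twist": 0, "grip": 0},
    {"offset": [-6, 92, 0], "twist": 0, "grip": 0},
    {"offset": [-7, 120, 0], "twist": 0, "grip": 0},
  ],
)

```text
time: 20.38
tool_pos: [0.6896, 0.0057, 0.4581]
tool_rot: [0.0, 0.039, 0.999, 0.0]
contact_force: [0.5, 0.6, -3.0]
gripper_width: 0.182
```

Request:
play_rows(
  increments=[
    {"offset": [-1, 28, 0], "twist": 0, "grip": 0},
    {"offset": [-3, 56, 0], "twist": 0, "grip": 0},
    {"offset": [-5, 82, 0], "twist": 0, "grip": 0},
    {"offset": [-6, 102, 0], "twist": 0, "grip": 0},
    {"offset": [-6, 112, 0], "twist": 0, "grip": 0},
  ],
)

```text
time: 20.8
tool_pos: [0.704, 0.1185, 0.4578]
tool_rot: [-0.0, 0.037, 0.999, 0.001]
contact_force: [0.5, -0.3, -2.6]
gripper_width: 0.177
```

Request:
play_rows(
  increments=[
    {"offset": [0, 0, 10], "twist": 0, "grip": 0},
    {"offset": [0, 0, 30], "twist": 0, "grip": 0},
    {"offset": [0, 0, 50], "twist": 0, "grip": 0},
    {"offset": [0, 0, 65], "twist": 0, "grip": 0},
    {"offset": [0, 0, 65], "twist": 0, "grip": 0},
  ],
)

```text
time: 21.22
tool_pos: [0.7033, 0.1141, 0.3867]
tool_rot: [-0.005, 0.039, 0.999, -0.001]
contact_force: [-0.7, -0.2, -3.3]
gripper_width: 0.179
```

```bash
python3 - <<'E'
from h import *
off([.706,.1154,.342])
for i in range(2):
  snap('side')
  for q in ['cup_grip','cup_outlet','cup_tab']: tip(q,'side',1)
E
```

```text
t 21.22 pos [0.7033 0.1141 0.3867] yaw -4.52 z [-0.009 -0.001 -1.   ] F [-0.7 -0.2 -3.3] M [-0.04  0.05 -0.  ] g 0.179
offset mm [-3.   1.6 44.7]
cup_grip side tip_of 0.93 [0.7008 0.1109 0.2295]
cup_tab side tip_of 0.77 [0.7021 0.1748 0.1297]
cup_grip side tip_of 0.63 [0.7053 0.1118 0.2367]
cup_tab side tip_of 0.93 [0.705  0.1806 0.1375]
```

Request:
play_rows(
  increments=[
    {"offset": [0, 0, 0], "twist": 0, "grip": 0},
    {"offset": [0, 0, 0], "twist": 0, "grip": 0},
  ],
)

```text
time: 21.78
tool_pos: [0.7044, 0.1152, 0.3934]
tool_rot: [0.0, 0.039, 0.999, 0.0]
contact_force: [-0.7, -0.1, -3.4]
gripper_width: 0.179
```

```bash
python3 - <<'E'
from h import *
off([.706,.1154,.342])
E
```

```text
t 21.78 pos [0.7044 0.1152 0.3934] yaw -4.45 z [ 0.001  0.    -1.   ] F [-0.7 -0.1 -3.4] M [-0.04 -0.01  0.  ] g 0.179
offset mm [-1.5  0.3 51.4]
```

Request:
play_rows(
  increments=[
    {"offset": [-1.5, 0.3, 12], "twist": 0, "grip": 0},
    {"offset": [-1.5, 0.3, 26], "twist": 0, "grip": 0},
    {"offset": [-1.5, 0.3, 38], "twist": 0, "grip": 0},
    {"offset": [-1.5, 0.3, 46], "twist": 0, "grip": 0},
    {"offset": [-1.5, 0.3, 49], "twist": 0, "grip": 0},
  ],
)

```text
time: 22.2
tool_pos: [0.7057, 0.1152, 0.3411]
tool_rot: [-0.001, 0.039, 0.999, -0.0]
contact_force: [0.7, -0.5, -1.4]
gripper_width: 0.179
```

Request:
play_rows(
  increments=[
    {"offset": [0, 0, 1], "twist": 0, "grip": 0},
    {"offset": [0, 0, 1], "twist": 0, "grip": 0},
    {"offset": [0, 0, 1], "twist": 0, "grip": 0},
  ],
)

```text
time: 22.45
tool_pos: [0.7059, 0.1154, 0.3429]
tool_rot: [-0.0, 0.039, 0.999, 0.0]
contact_force: [0.5, 0.3, -3.1]
gripper_width: 0.181
```

```bash
python3 - <<'E'
from h import *
off([.706,.1154,.342])
snap('side')
for q in ['cup_grip','cup_outlet','cup_tab']: tip(q,'side',1)
E
```

```text
t 22.45 pos [0.7059 0.1154 0.3429] yaw -4.46 z [-0.  0. -1.] F [ 0.5  0.3 -3.1] M [-0.05 -0.01 -0.03] g 0.181
offset mm [-0.1  0.1  0.9]
cup_grip side tip_of 0.91 [0.7047 0.1162 0.1851]
cup_tab side tip_of 0.6 [0.7057 0.1814 0.0873]
```

Request:
play_rows(
  increments=[
    {"offset": [5.6, 0, 2], "twist": 0, "grip": 0},
    {"offset": [11.2, 0, 4], "twist": 0, "grip": 0},
    {"offset": [16, 0, 5.4], "twist": 0, "grip": 0},
    {"offset": [21, 0, 7], "twist": 0, "grip": 0},
    {"offset": [25.5, 0, 9], "twist": 0, "grip": 0},
  ],
)

```text
time: 23.07
tool_pos: [0.6829, 0.1171, 0.3421]
tool_rot: [0.009, 0.039, 0.999, 0.0]
contact_force: [5.8, -1.8, 10.6]
gripper_width: 0.18
```

```bash
python3 - <<'E'
from h import *
show()
for i in range(2):
  snap('side')
  for q in ['cup_grip','cup_outlet','cup_tab']: tip(q,'side',1)
E
```

```text
t 23.07 pos [0.6829 0.1171 0.3421] yaw -4.47 z [ 0.019 -0.    -1.   ] F [ 5.8 -1.8 10.6] M [-0.21 -1.33  0.03] g 0.18
cup_grip side tip_of 0.61 [0.6848 0.1161 0.186 ]
cup_tab side tip_of 0.56 [0.7029 0.1758 0.0885]
cup_grip side tip_of 0.97 [0.6862 0.1177 0.1837]
cup_tab side tip_of 0.59 [0.703  0.1774 0.0874]
```

```bash
python3 - <<'E'
from h import *
show()
a=snap('side','side8.png')
cv2.imwrite('pics/c8.png',cv2.convertScaleAbs(cv2.resize(a[290:440,190:360],(680,600),interpolation=cv2.INTER_CUBIC),alpha=1.4))
E
```

```text
t 23.47 pos [0.6827 0.1172 0.3411] yaw -4.46 z [ 0.016  0.    -1.   ] F [ 5.2 -0.6 10.1] M [-0.23 -1.33  0.02] g 0.182
```

View pics/c8.png

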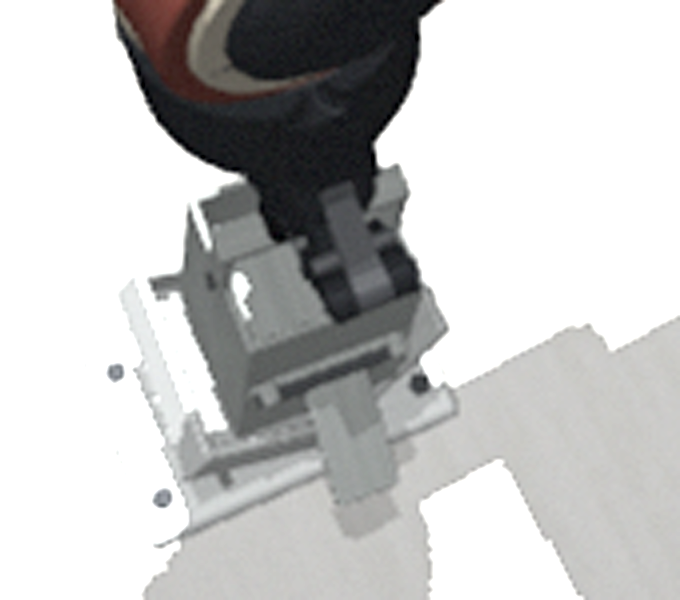

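The cup is leaning about 9°, with its lower near edge caught on the back plate. I'll relieve the downward push, pivot the cup about that edge to the full 35°, and then slide it down along the pocket axis.

Request:
play_rows(
  increments=[
    {"offset": [3, 0, -6], "twist": 0, "grip": 0},
    {"offset": [9, 0, -7], "twist": 0, "grip": 0},
    {"offset": [16, 0, -7], "twist": 0, "grip": 0},
    {"offset": [23, 0, -6], "twist": 0, "grip": 0},
    {"offset": [30, 0, -5], "twist": 0, "grip": 0},
  ],
)

```text
time: 23.93
tool_pos: [0.6509, 0.1196, 0.342]
tool_rot: [0.004, 0.039, 0.999, 0.0]
contact_force: [2.8, -1.1, 5.1]
gripper_width: 0.183
```

```bash
python3 - <<'E'
from h import *
show()
for i in range(2):
  snap('side')
  for q in ['cup_grip','cup_outlet','cup_tab']: tip(q,'side',1)
show()
E
```

```text
t 23.93 pos [0.6509 0.1196 0.342 ] yaw -4.46 z [ 0.007  0.    -1.   ] F [ 2.8 -1.1  5.1] M [-0.09 -1.16  0.04] g 0.183
cup_grip side tip_of 0.95 [0.6536 0.1188 0.1843]
cup_outlet side tip_of 0.77 [0.7021 0.1152 0.0669]
cup_tab side tip_of 0.95 [0.69   0.1799 0.0897]
cup_grip side tip_of 0.75 [0.6524 0.118  0.1836]
cup_outlet side tip_of 0.59 [0.7037 0.1157 0.067 ]
cup_tab side tip_of 0.51 [0.6574 0.1201 0.1827]
t 24.33 pos [0.651  0.1197 0.3408] yaw -4.46 z [ 0.004  0.    -1.   ] F [ 3.8 -0.8  5.8] M [-0.1  -1.04  0.07] g 0.181
```

Request:
play_rows(
  increments=[
    {"offset": [6, 0, 1], "twist": 0, "grip": 0},
    {"offset": [12, 0, 2], "twist": 0, "grip": 0},
    {"offset": [18, 0, 4], "twist": 0, "grip": 0},
    {"offset": [24, 0, 6], "twist": 0, "grip": 0},
    {"offset": [27.5, 0, 7], "twist": 0, "grip": 0},
  ],
)

```text
time: 24.75
tool_pos: [0.6223, 0.1219, 0.3314]
tool_rot: [-0.0, 0.039, 0.999, 0.0]
contact_force: [4.9, -0.7, 4.2]
gripper_width: 0.181
```

```bash
python3 - <<'E'
from h import *
show()
for i in range(3):
  snap('side')
  for q in ['cup_grip','cup_outlet','cup_tab']: tip(q,'side',1)
show()
E
```

```text
t 24.75 pos [0.6223 0.1219 0.3314] yaw -4.44 z [-0.  0. -1.] F [ 4.9 -0.7  4.2] M [-0.02 -1.55  0.02] g 0.181
cup_grip side tip_of 0.63 [0.6245 0.1207 0.1729]
cup_outlet side tip_of 0.86 [0.7018 0.1171 0.0677]
cup_tab side tip_of 0.59 [0.6847 0.1789 0.0946]
cup_grip side tip_of 0.68 [0.6262 0.1207 0.1766]
cup_outlet side tip_of 0.65 [0.7036 0.1168 0.07  ]
cup_tab side tip_of 0.58 [0.6846 0.1805 0.0933]
cup_grip side tip_of 0.88 [0.6261 0.1199 0.174 ]
cup_outlet side tip_of 0.94 [0.7053 0.1158 0.0678]
cup_tab side tip_of 0.71 [0.6993 0.1146 0.0693]
t 25.35 pos [0.623  0.1218 0.3311] yaw -4.46 z [-0.002  0.    -1.   ] F [2.5 0.  0.1] M [ 0.14 -0.53  0.05] g 0.178
```

Request:
play_rows(
  increments=[
    {"offset": [-3.5, 0, 5], "twist": 0, "grip": 0},
    {"offset": [-7, 0, 10], "twist": 0, "grip": 0},
    {"offset": [-10.5, 0, 15], "twist": 0, "grip": 0},
    {"offset": [-14, 0, 19], "twist": 0, "grip": 0},
    {"offset": [-16.5, 0, 22.5], "twist": 0, "grip": 0},
  ],
)

```text
time: 25.77
tool_pos: [0.6398, 0.1203, 0.3079]
tool_rot: [-0.001, 0.039, 0.999, -0.0]
contact_force: [1.0, -0.3, 1.1]
gripper_width: 0.178
```

Request:
play_rows(
  increments=[
    {"offset": [-1.5, 0, 2], "twist": 0, "grip": 0},
    {"offset": [-3, 0, 4], "twist": 0, "grip": 0},
    {"offset": [-3.5, 0, 4.8], "twist": 0, "grip": 0},
    {"offset": [-3.5, 0, 4.8], "twist": 0, "grip": 0},
  ],
)

```text
time: 26.1
tool_pos: [0.6429, 0.1202, 0.3036]
tool_rot: [-0.001, 0.039, 0.999, -0.0]
contact_force: [0.3, 0.3, -2.1]
gripper_width: 0.182
```

```bash
python3 - <<'E'
from h import *
show()
for i in range(3):
  snap('side')
  for q in ['cup_grip','cup_outlet','cup_tab']: tip(q,'side',1)
show()
E
```

```text
t 26.1 pos [0.6429 0.1202 0.3036] yaw -4.46 z [-0.002 -0.    -1.   ] F [ 0.3  0.3 -2.1] M [-0.07 -0.11  0.01] g 0.182
cup_grip side tip_of 0.87 [0.6475 0.1189 0.1456]
cup_outlet side tip_of 0.97 [0.7215 0.1146 0.0378]
cup_grip side tip_of 0.81 [0.6462 0.1196 0.1474]
cup_outlet side tip_of 0.81 [0.7196 0.114  0.0416]
cup_tab side tip_of 0.6 [0.7049 0.1766 0.0658]
cup_grip side tip_of 0.73 [0.6455 0.1172 0.1469]
cup_outlet side tip_of 0.6 [0.7222 0.1154 0.0416]
cup_tab side tip_of 0.88 [0.7057 0.178  0.0674]
t 26.7 pos [0.643  0.1202 0.3045] yaw -4.46 z [-0.  0. -1.] F [-1.2  0.1 -1.9] M [0.   0.07 0.04] g 0.177
```

Request:
play_rows(
  increments=[
    {"offset": [-1.5, 0, 2], "twist": 0, "grip": 0},
    {"offset": [-1.5, 0, 2], "twist": 0, "grip": 0},
    {"offset": [-1.5, 0, 2], "twist": 0, "grip": 0.25},
    {"offset": [-1.5, 0, 2], "twist": 0, "grip": 0.35},
    {"offset": [-1.5, 0, 2], "twist": 0, "grip": 0.5},
  ],
)

```text
time: 27.12
tool_pos: [0.6448, 0.1201, 0.3029]
tool_rot: [0.001, 0.039, 0.999, 0.0]
contact_force: [1.1, -0.1, -0.8]
gripper_width: 0.48
```

Request:
play_rows(
  increments=[
    {"offset": [0, 0, 0], "twist": 0, "grip": 0.7},
    {"offset": [0, 0, 0], "twist": 0, "grip": 0.9},
    {"offset": [0, 0, 0], "twist": 0, "grip": 0.9},
    {"offset": [0, 0, 0], "twist": 0, "grip": 0.9},
  ],
)

```text
time: 27.45
tool_pos: [0.6446, 0.1201, 0.3025]
tool_rot: [0.0, 0.039, 0.999, -0.0]
contact_force: [0.1, -0.6, 0.1]
gripper_width: 0.899
```

Request:
play_rows(
  increments=[
    {"offset": [0, 0, -10], "twist": 0, "grip": 0.9},
    {"offset": [0, 0, -30], "twist": 0, "grip": 0.9},
    {"offset": [0, 0, -55], "twist": 0, "grip": 0.9},
    {"offset": [0, 0, -85], "twist": 0, "grip": 0.9},
    {"offset": [0, 0, -120], "twist": 0, "grip": 0.9},
  ],
)

```text
time: 27.87
tool_pos: [0.6441, 0.1201, 0.4227]
tool_rot: [-0.001, 0.039, 0.999, -0.0]
contact_force: [0.7, 0.4, 0.5]
gripper_width: 0.895
```

Request:
play_rows(
  increments=[
    {"offset": [30, 0, 0], "twist": 0, "grip": 0.9},
    {"offset": [65, 0, 0], "twist": 0, "grip": 0.9},
    {"offset": [100, 0, 0], "twist": 0, "grip": 0.9},
    {"offset": [130, 0, 0], "twist": 0, "grip": 0.9},
    {"offset": [130, 0, 0], "twist": 0, "grip": 0.9},
  ],
)

```text
time: 28.28
tool_pos: [0.511, 0.1308, 0.4226]
tool_rot: [-0.001, 0.038, 0.999, 0.0]
contact_force: [0.6, 0.3, -0.4]
gripper_width: 0.901
```

```bash
python3 - <<'E'
from h import *
show()
for i in range(2):
  a=snap('side','side9.png')
  for q in ['cup_grip','cup_outlet','cup_tab']: tip(q,'side',1)
tip('nut_1','side',4); tip('dish_centre','side',1)
b=snap('top')
for q in ['stamp','nozzle','sweet_pack','cup_outlet','cup_grip']: tip(q,'top',1)
for q in ['stamp','nozzle','sweet_pack']: tip(q,'side',2)
cv2.imwrite('pics/c9.png',cv2.convertScaleAbs(cv2.resize(a[130:450,180:450],(506,600)),alpha=1.3))
E
```

```text
t 28.28 pos [0.511  0.1308 0.4226] yaw -4.37 z [-0.002  0.    -1.   ] F [ 0.6  0.3 -0.4] M [0.02 0.01 0.  ] g 0.901
cup_grip side tip_of 0.75 [0.6462 0.1187 0.1452]
cup_tab side tip_of 0.65 [0.705  0.179  0.0655]
cup_grip side tip_of 0.81 [0.6471 0.1213 0.1425]
cup_outlet side tip_of 0.86 [0.7247 0.1128 0.0416]
cup_tab side tip_of 0.93 [0.7055 0.1774 0.0646]
nut_1 side tip_of 0.57 [ 0.5233 -0.1277  0.022 ]
nut_1 side tip_of 0.56 [ 0.5058 -0.1319  0.0422]
nut_1 side tip_of 0.51 [ 0.506  -0.129   0.0216]
dish_centre side tip_of 0.61 [ 0.5189 -0.1175  0.0244]
stamp top tip_of 0.96 [ 0.4129  0.0897 -0.0012]
nozzle top tip_of 0.6 [ 0.7007 -0.0394 -0.0018]
sweet_pack top tip_of 0.72 [ 0.3795 -0.012   0.0011]
cup_outlet top tip_of 0.83 [0.7234 0.1179 0.0429]
cup_grip top tip_of 0.63 [0.6403 0.1226 0.1466]
stamp side tip_of 0.56 [ 0.5278 -0.051  -0.0036]
nozzle side tip_of 0.78 [ 0.7022 -0.039  -0.0016]
```

View pics/c9.png

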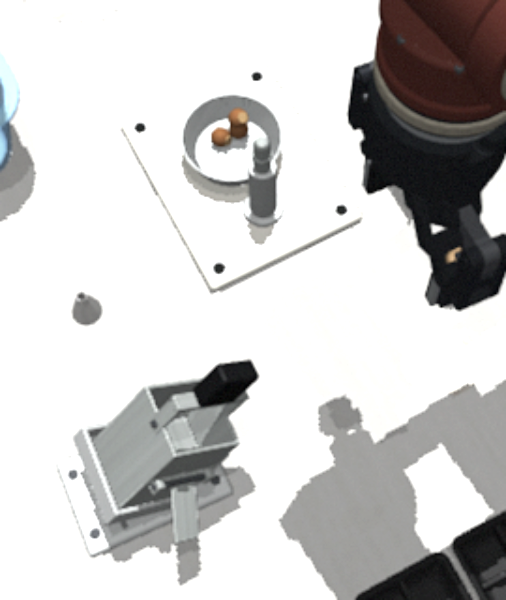

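Request:
play_rows(
  increments=[
    {"offset": [0, 0, 0], "twist": 0, "grip": 0.9},
    {"offset": [0, 0, 0], "twist": 0, "grip": 0.9},
    {"offset": [0, 0, 0], "twist": 0, "grip": 0.9},
  ],
)

```text
time: 29.48
tool_pos: [0.5149, 0.1302, 0.4226]
tool_rot: [0.0, 0.039, 0.999, 0.0]
contact_force: [0.6, 0.1, -0.3]
gripper_width: 0.903
```

```bash
python3 -c "
from h import *
show(); print(manip.job_done())"
```

```text
t 29.48 pos [0.5149 0.1302 0.4226] yaw -4.46 z [ 0.  0. -1.] F [ 0.6  0.1 -0.3] M [ 0.02 -0.03  0.  ] g 0.903
the job is handed in; nothing more can be done
None
```

The job is handed in at 29.5 s of the 67 s allowed. The last pictures show everything where it should be, but no verdict was reported.

**What I did:**
- The tool cannot tilt, so I gripped the block and pivoted the cup upright in the pads against the cradle's far lip.
- I carried it over the dish and felt first contact with the post with the outlet about 96 mm above the worktop. I then pressed about 35 mm further, at roughly 7 N. The flap was near 1.0 rad by tab geometry. I stopped before the hard end stop.
- I lifted off, carried the cup back, leaned it to 35° against the back plate, slid it down the pocket and let go.

**Last checks:**
- **Nuts:** all three are in the dish. One rests on top of another, about 27 mm from the dish centre against the 45 mm limit.
- **Cup:** it is back in the cradle. The outlet and grip readings are within a few mm of where they started, about the networks' own accuracy.
- **Flap:** it looks shut.
- **Dish and bystanders:** these are where they were, within the same accuracy. In the last side picture the networks reported the stamp in the wrong place and did not report the sweet pack. The top camera placed both correctly.
- **Robot:** it touches nothing.

**What went less well:** on the return, the cup's lower edge caught briefly on the back plate, with about 13 N upward on the tool. I eased off and pivoted the cup about that edge before sliding it home.

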